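Sort the tagged housings and hold the good one in the curing slot

TASK

Two glued housings stand in the grey rack. Seat the one with the red tag upright and fully down in the red reject nest and let it go; then take the one with the green tag, pass its lower end down through the narrow slot in the white cover of the curing box until the black line round the housing is level with the top of the cover, and finish while still holding it there, upright and hanging in your grip without jamming against the box: do not let go. Leave the jar and the two wire spools where they are.

Things in the scene. Friction and masses are not known exactly. Their poses are not given: they have to be found in the camera images.
- green_center (a point): flat aluminium housing, upright block 14 thick (its x) x 44 wide (its y) x 95 high, 0.08 to 0.17 kg, smooth sides, a green tag on its top face and round its upper part, a 3 mm black line all round 40 above its lower end. At the start it stands in a nest of the grey rack, its upper 70 free; grip it across the 14. Point: its centre, 47.5 above the lower end.
- green_line (a point): point on the axis of the green-tagged housing at the height of its black line, 40 above the lower end (7.5 below its centre); axes as the housing's
- green_housing: the same green-tagged housing; origin at the centre of its lower end
- red_center (a point): flat aluminium housing, upright block 14 thick (its x) x 44 wide (its y) x 95 high, 0.08 to 0.17 kg, smooth sides, a red tag on its top face and round its upper part, a 3 mm black line all round 40 above its lower end. At the start it stands in a nest of the grey rack, its upper 70 free; grip it across the 14. Point: its centre, 47.5 above the lower end.
- red_housing: the same red-tagged housing; origin at the centre of its lower end
- rack: fixed grey incoming rack on a dark base, 62 x 170 x 30, origin at its underside centre; two nests (pockets 17 x 47 with bevelled mouths, floor 5 above the bench, 25 deep) at y = -40 and +40 in its frame, long side along y; which tag stands in which nest varies. A fixed bench grinder with a lamp, about 0.3 m high, stands at the right of the work (about x 0.45, y -0.23): go round or over it
- nest_mouth (a point): centre of the mouth of the red reject nest, a fixed block 66 x 102 x 30; the point lies on its top face, 30 above the bench. Pocket 19 (its x) x 49 (its y), 25 deep, with a 3 mm bevel; a housing fully down has its centre 22.5 above this point
- slot (a point): centre of the slot in the white cover of the curing box, at the level of the cover's top face, 72 above the bench. The slot goes through the 8 mm cover: 16 (its x) x 46 (its y), 2 mm more than the housing each way, with a 3 mm bevel at the mouth; below it the box is hollow down to its floor, 62 below this point
- cure_box: fixed curing box, 110 (x) x 130 (y) x 72 high, blue sides, amber window in the front, white cover with the slot; origin at its underside centre
- flux_jar: bystander, to be left alone: amber jar with black cap, diameter 56, 78 high; origin at its underside centre
- copper_spool: bystander, to be left alone: grey spool of copper wire, diameter 48, 30 high; origin at its underside centre
- brass_spool: bystander, to be left alone: white spool of brass wire, diameter 40, 24 high; origin at its underside centre
Things that resemble listed ones, but are neither listed nor needed, are in the scene too. What is shaped like the red_housing but orange or turquoise is not meant.

How it is judged:
By the outcome, as a careful person would: the job done as asked, in the order asked, and still so for the second after the job is handed in, while the arm keeps its last pose, push and grip.
It also fails if it takes over 69 s, if anything falls off the work surface, if the arm or the gripper's body presses on something with over 40 N, if the wrist force passes 120 N, or if a joint passes its speed limit or range.

ROBOT

A 7-joint arm with a two-finger parallel gripper is mounted at the origin on a cart in front of the work surface, level with it; the furniture and walls round the work are solid. World frame = base frame: x ahead of the robot, y to its left, z up, the work surface at z = 0. Lengths are in m, angles in rad, forces in N, time in s.
With the tool pointing down it reaches from about 0.4 to 0.85 m from the base axis. Payload 4.5 kg.
Tool frame: the origin (TCP) lies at the very end of the fingers, on their centre line; the grasp point (between the pads) lies 19 mm behind it (robot.grip_point_offset is the distance from the TCP to the grasp point, in m); z points along the fingers, y is the line along which they close (so a half turn about z gives the same grasp; the last joint's range is limited). The gripper opens to 88 mm and grips with 3 to 60 N. Pads are 18 mm wide; open, the fingers measure 123 mm over their backs; the gripper's body (75 mm by 187 mm) begins 45 mm behind the grasp point.
Start: joints at [1.274, 0.689, -0.195, 1.565, 0.157, 0.902, -0.215], TCP at [0.203, -0.591, 0.239] pointing down, gripper open.
Joint ranges: [-3.01, 3.01], [-0.46, 2.08], [-1.47, 1.51], [0.13, 2.56], [-1, 4.14], [0.04, 2.09], [-2.66, 2.66]. Speed limits (rad/s): [2.57, 2.57, 3.14, 3.14, 3.14, 3.14, 3.14].

INTERFACE

Orientations are given as a unit quaternion [w, x, y, z].
In Python, from station import robot, snapshot, camera_params, job gives the robot as it stands.
- The arm moves only by the tool carry_out, never from a script. Its argument "motion" is a list of rows, each a list of 7 numbers: the shift along the tool's x, y, z scaled (see below), then the turn, a rotation vector about the tool's x, y, z scaled (see below), then the opening, from -1 (shut) to 1 (fully open). In form: [[dx, dy, dz, wx, wy, wz, hand], ...]. A call has 1 to 12 rows; each row is the pose to reach, as a shift and turn from the pose commanded when the call began, along the tool's axes at that moment; what a row does not reach only later rows make up. The controller multiplies each number of a shift by 25 cm and each number of a turn by 30 degrees. A row lasts 1/10 s, in which the tool goes at most 50 mm and 8.59 degrees, less where a joint would pass 70% of its speed; a pose out of reach is approached as far as the arm can. A call with a number of a shift or a turn outside -1 to 1 is refused whole. A call with a gripper value outside its range is refused whole. The fingers move at their own pace and stop on an object; "squeeze" is the grip in N (left out, the last holds). Time passes only in rows, so rows that repeat a pose let the fingers close. It gives the time, the measured TCP pose, the force, the opening and the grip force at its end, in the units of the state.
- robot.observe(): the state, without advancing time (a new reading comes with each control period).
- snapshot(name): name is "scene" or "top" or "wrist"; returns the picture (420x560x3 uint8, red, green, blue); there is no depth.
- camera_params(name): a dict with "fovy" (degrees; the focal length in pixels is half the picture's height over the tangent of half this angle, whatever the lens; pixels are square), "cx", "cy" (the principal point, pixels), "D" ([k1, k2, p1, p2, k3] as OpenCV has them; the pictures are not rectified), "world_from_camera" (4x4, takes a point from camera to world coordinates). Camera axes: x right, y down, z forward; pixel columns grow to the right and rows downward; lengths in m; the calibration is good to about 2 mm. A picture is of the moment at which its call begins: read the wrist's pose just before it. camera_params takes no time and is no camera call; for the wrist camera it gives the pose at the moment of the call.
- job.job_done(): hands the job in; it is judged then, once.
The state is a dict: "t": time; "joint_pos": joint angles; "joint_vel": joint speeds; "effort": joint torques, N m; "ee_pos": TCP position; "ee_rot": TCP orientation; "ft_force": force on the tool from outside, world axes, zero at the start; "wrist_torque": the same for the moment, N m; "gripper_width": finger opening in m; "grasp_force": force on a finger pad.
Only numpy, scipy, OpenCV 4.12 (cv2) and the standard library are available. Lean on these libraries where they do the work, as an engineer would, in place of code of your own. Each camera call takes 0.05 s, during which the arm holds its last target. There are 200 camera calls.

## Working session

There is one attempt and no reset: what is moved stays moved. The work goes in short steps, Python scripts to look and compute and a tool call to move; the robot and the scene stay as the last step left them, time stands still between calls to the robot, and variables do not carry over. Pictures are saved under pics/ and viewed, at most 10 in all, crops included, and the job is handed in when it is done.

Besides the shell and the picture viewer there is one more tool, called as name(argument=value, ...) on one line, values as JSON. carry_out: Moves the arm, as the interface text tells. Shifts and turns lie within -1 to 1; 1 stands for 25 cm of shift or 30 degrees of turn. Its arguments: {"type":"object","properties":{"motion":{"type":"array","items":{"type":"array","items":{"type":"number","minimum":-1,"maximum":1}}},"squeeze":{"type":"number"}},"required":["motion"]}

```bash
mkdir -p pics; ls; python3 - <<'E'
from station import robot, snapshot, camera_params
import cv2,numpy as np
for n in ("scene","top"):
    p=camera_params(n); print(n,p["fovy"],p["cx"],p["cy"],p["D"],np.round(p["world_from_camera"],3).tolist())
    cv2.imwrite(f"pics/{n}0.png",cv2.cvtColor(snapshot(n),cv2.COLOR_RGB2BGR))
s=robot.observe(); print(s)
E
```

```text
pics
scene 52.83657633355728 278.8931454443248 208.76743459893038 [0.00892897 0.         0.         0.         0.        ] [[-0.033, -0.569, 0.821, -0.115], [-0.999, 0.004, -0.037, 0.206], [0.018, -0.822, -0.569, 0.603], [0.0, 0.0, 0.0, 1.0]]
top 57.85683293604857 280.51950784909894 211.04097847836712 [0.02286885 0.         0.         0.         0.        ] [[0.117, -0.971, 0.209, 0.458], [-0.993, -0.116, 0.019, 0.149], [0.005, -0.21, -0.978, 0.917], [0.0, 0.0, 0.0, 1.0]]
{'t': 0.1, 'joint_pos': array([ 1.27380497,  0.68989352, -0.19452897,  1.56617416,  0.15728983,
        0.90252922, -0.21511243]), 'joint_vel': array([-4.07352242e-05, -1.31246316e-03, -1.05274957e-03, -3.86749999e-03,
       -3.50049009e-04,  3.55669413e-04,  1.71211985e-03]), 'effort': array([-2.79386448e-03, -5.28490627e+01, -1.27157271e+00, -1.53836489e+01,
       -5.26022294e-02,  1.94949273e-03,  5.66447386e-05]), 'ee_pos': array([ 0.20278361, -0.59061371,  0.23801213]), 'ee_rot': array([-7.85635573e-04,  9.86348328e-01,  1.64670353e-01, -1.85138277e-04]), 'ft_force': array([-0.31977271, -0.56495811, -0.20388505]), 'wrist_torque': array([ 0.03812929, -0.00133154,  0.03151541]), 'grasp_force': 0.0, 'gripper_width': 0.08791621772403668}
```

View pics/scene0.png

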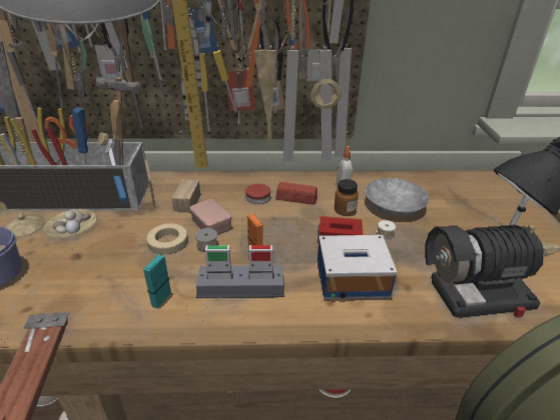

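View pics/top0.png

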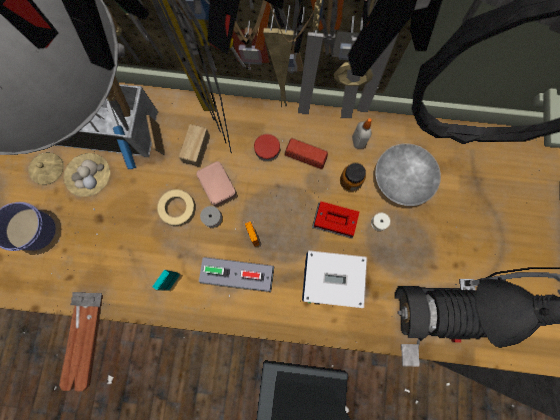

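Candidates in the top view: red-tagged housing (252,275), green-tagged (214,270), both in the grey rack. Lookalikes are the orange (252,233) and turquoise (166,280) blocks, the red block (306,153) and the red tin (267,147). The red nest is at (337,219) and the white cover's slot at (335,279). I choose the two in the rack and check them in a close crop.

```bash
cat > h.py <<'E'
import cv2,numpy as np
from station import robot, snapshot, camera_params
def K(p):
    f=210/np.tan(np.radians(p["fovy"]/2)); return np.array([[f,0,p["cx"]],[0,f,p["cy"]],[0,0,1]])
def onplane(p,uv,z):
    n=cv2.undistortPoints(np.array(uv,float).reshape(-1,1,2),K(p),np.array(p["D"],float)).reshape(-1,2)
    T=np.array(p["world_from_camera"]); d=np.c_[n,np.ones(len(n))]@T[:3,:3].T; o=T[:3,3]
    return o+d*((z-o[2])/d[:,2])[:,None]
def proj(p,P):
    C=np.linalg.inv(p["world_from_camera"]); r,_=cv2.Rodrigues(C[:3,:3])
    return cv2.projectPoints(np.array(P,float).reshape(-1,1,3),r,C[:3,3],K(p),np.array(p["D"],float))[0].reshape(-1,2)
E
python3 - <<'E'
from h import *
im=cv2.imread("pics/top0.png"); c=im[195:315,195:375]
cv2.imwrite("pics/c1.png",cv2.resize(c,None,fx=4.4,fy=4.4,interpolation=cv2.INTER_CUBIC))
p=camera_params("top")
for n,uv,z in [("green",(214,270),.1),("red",(252,275),.1),("nest",(337,219),.03),("slot",(335,279),.072)]:
    print(n,onplane(p,[uv],z).round(4))
E
```

```text
green [[0.4888 0.29   0.1   ]]
red [[0.4878 0.2085 0.1   ]]
nest [[0.6443 0.0305 0.03  ]]
slot [[0.5016 0.029  0.072 ]]
```

View pics/c1.png

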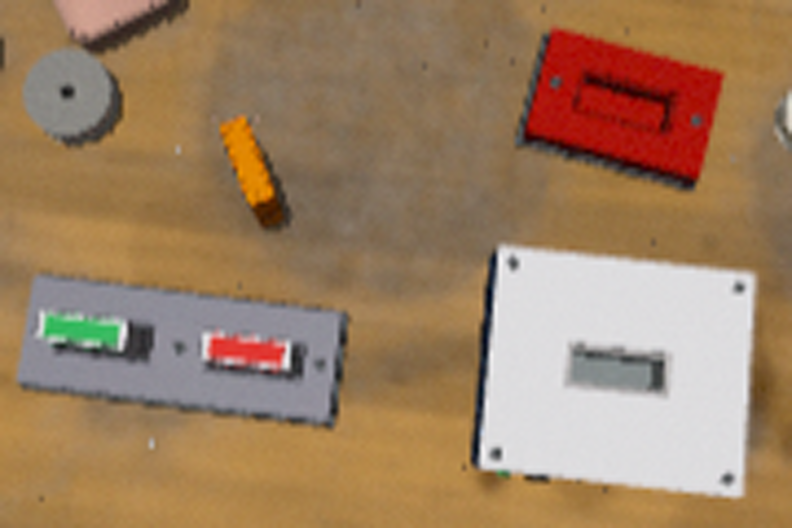

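The crop shows the green-tagged housing at left (84,332) and the red-tagged one at right (250,350) in the rack. The nest pocket is at (625,102) and the slot at (617,369). I'm fitting poses from the corners.

```bash
python3 - <<'E'
from h import *
p=camera_params("top")
for n,c,z,long in [("rack",[(38,274),(346,312),(334,425),(20,386)],.03,1),("green",[(40,310),(129,318),(122,352),(42,338)],.1,1),("red",[(203,332),(298,340),(292,374),(205,362)],.1,1),
 ("nest",[(553,30),(722,73),(694,186),(526,136)],.03,1),("cover",[(498,246),(755,272),(742,495),(476,466)],.072,1),("slot",[(571,342),(668,352),(664,396),(566,386)],.072,1)]:
    uv=(np.array(c,float)+.5)/4.4-.5+195
    P=onplane(p,uv,z)[:,:2]; m=P.mean(0)
    e=(P[0]+P[3]-P[1]-P[2])/2; w=(P[0]+P[1]-P[2]-P[3])/2
    print(n,m.round(4),"len",np.linalg.norm(e).round(4),np.linalg.norm(w).round(4),"yaw y-axis",np.degrees(np.arctan2(-e[0],e[1])).round(2),"x",np.degrees(np.arctan2(w[1],w[0])).round(2))
s=robot.observe(); 
from scipy.spatial.transform import Rotation as R
print(R.from_quat(s["ee_rot"],scalar_first=True).as_matrix().round(3),s["ee_pos"])
w=camera_params("wrist"); print(w["fovy"],np.round(w["world_from_camera"],3).tolist())
E
```

```text
rack [0.4887 0.2494] len 0.1642 0.0584 yaw y-axis -0.26 x 0.45
green [0.4898 0.2911] len 0.0412 0.0148 yaw y-axis -0.63 x 4.22
red [0.4885 0.2101] len 0.0442 0.0152 yaw y-axis 0.53 x 4.03
nest [0.6449 0.0322] len 0.0937 0.0625 yaw y-axis -9.03 x -8.8
cover [0.5032 0.0292] len 0.1303 0.1091 yaw y-axis 0.88 x 0.36
slot [0.5028 0.0294] len 0.0486 0.0217 yaw y-axis 1.02 x -0.97
[[ 0.946  0.325 -0.001]
 [ 0.325 -0.946  0.001]
 [-0.    -0.002 -1.   ]] [ 0.20278361 -0.59061371  0.23801213]
64.45812460686336 [[0.326, -0.901, -0.286, 0.277], [-0.945, -0.312, -0.097, -0.565], [-0.002, 0.302, -0.953, 0.384], [0.0, 0.0, 0.0, 1.0]]
```

```bash
cat >> h.py <<'E'
from scipy.spatial.transform import Rotation as R
def go(x,y,z,yaw):
    """scaled numbers from the present pose to TCP x,y,z, tool down, tool x-axis at yaw deg"""
    s=robot.observe(); A=R.from_quat(s["ee_rot"],scalar_first=True)
    B=R.from_euler("z",yaw,degrees=True)*R.from_euler("x",180,degrees=True)
    print("t",round(s["t"],2),"pos",s["ee_pos"].round(4),"go",(A.inv().apply(np.array([x,y,z])-s["ee_pos"])/.25).round(3),((A.inv()*B).as_rotvec(degrees=True)/30).round(3))
E
python3 -c "
from h import *
go(.36,-.42,.44,43)"
```

```text
t 0.1 pos [ 0.2028 -0.5906  0.238 ] go [ 0.816 -0.442 -0.807] [-0.003 -0.    -0.801]
```

carry_out(motion=[[0,0,-0.4,0,0,0,1],[0,0,-0.8,0,0,0,1],[0,0,-0.8,0,0,0,1],[0,0,-0.8,0,0,0,1],[0,0,-0.8,0,0,0,1],[0.8,-0.44,-0.8,0,0,-0.8,1],[0.8,-0.44,-0.8,0,0,-0.8,1],[0.8,-0.44,-0.8,0,0,-0.8,1],[0.8,-0.44,-0.8,0,0,-0.8,1],[0.8,-0.44,-0.8,0,0,-0.8,1],[0.8,-0.44,-0.8,0,0,-0.8,1],[0.8,-0.44,-0.8,0,0,-0.8,1]])

```text
t: 1.3
ee_pos: [0.3562, -0.422, 0.4381]
ee_rot: [-0.0, 0.93, 0.367, -0.001]
ft_force: [-0.5, -0.8, 0.2]
gripper_width: 0.0882
grasp_force: 0.0
```

```bash
python3 -c "
from h import *
go(.45,-.20,.44,67); print(robot.observe()['joint_pos'])"
```

```text
t 1.3 pos [ 0.3562 -0.422   0.4381] go [ 0.88  -0.393 -0.008] [-0.002  0.001 -0.8  ]
[ 1.00345646  0.41846665 -0.35289085  1.45359074  0.14715584  1.29666447
 -0.18151346]
```

carry_out(motion=[[0.88,-0.39,-0.01,0,0,-0.8,1],[0.88,-0.39,-0.01,0,0,-0.8,1],[0.88,-0.39,-0.01,0,0,-0.8,1],[0.88,-0.39,-0.01,0,0,-0.8,1],[0.88,-0.39,-0.01,0,0,-0.8,1],[0.88,-0.39,-0.01,0,0,-0.8,1],[0.88,-0.39,-0.01,0,0,-0.8,1]])

```text
t: 2.0
ee_pos: [0.4506, -0.2021, 0.4408]
ee_rot: [0.0, 0.834, 0.551, -0.001]
ft_force: [-0.6, -0.2, -0.1]
gripper_width: 0.0881
grasp_force: 0.0
```

```bash
python3 -c "
from h import *
go(.48,.04,.44,90)"
```

```text
t 2.0 pos [ 0.4506 -0.2021  0.4408] go [ 0.937 -0.272  0.002] [-0.001  0.002 -0.77 ]
```

carry_out(motion=[[0.94,-0.27,0,0,0,-0.77,1],[0.94,-0.27,0,0,0,-0.77,1],[0.94,-0.27,0,0,0,-0.77,1],[0.94,-0.27,0,0,0,-0.77,1],[0.94,-0.27,0,0,0,-0.77,1],[0.94,-0.27,0,0,0,-0.77,1],[0.94,-0.27,0,0,0,-0.77,1]])

```text
t: 2.7
ee_pos: [0.4813, 0.0398, 0.4407]
ee_rot: [0.0, 0.708, 0.707, -0.001]
ft_force: [-0.2, -0.6, -0.1]
gripper_width: 0.088
grasp_force: 0.0
```

```bash
python3 -c "
from h import *
go(.4885,.21,.25,90); print(robot.observe()['joint_pos'])"
```

```text
t 2.7 pos [0.4813 0.0398 0.4407] go [0.682 0.028 0.762] [-0.001  0.003 -0.002]
[ 0.29775918  0.34042049 -0.69151071  1.62289342  0.22662203  1.26117971
 -0.43654728]
```

carry_out(motion=[[0.68,0.03,0.76,0,0,0,0.2],[0.68,0.03,0.76,0,0,0,0.2],[0.68,0.03,0.76,0,0,0,0.2],[0.68,0.03,0.76,0,0,0,0.2],[0.68,0.03,0.76,0,0,0,0.2],[0.68,0.03,0.76,0,0,0,0.2],[0.68,0.03,0.76,0,0,0,0.2]])

```text
t: 3.4
ee_pos: [0.4889, 0.2091, 0.25]
ee_rot: [0.0, 0.708, 0.706, -0.002]
ft_force: [0.1, -0.2, -0.0]
gripper_width: 0.0534
grasp_force: 0.0
```

```bash
python3 - <<'E'
from h import *
go(.4885,.21,.1,90)
p=camera_params("wrist"); im=cv2.cvtColor(snapshot("wrist"),cv2.COLOR_RGB2BGR)
q=[]
for y in (.2101,.2901):
    q.append(proj(p,[(.4887+sx*.007,y+sy*.022,.1) for sx,sy in((1,1),(1,-1),(-1,-1),(-1,1))]))
print(np.round(q,1).tolist())
cv2.imwrite("pics/w1.png",im)
E
```

```text
t 3.4 pos [0.4889 0.2091 0.25  ] go [ 0.005 -0.     0.6  ] [-0.004  0.006 -0.003]
[[[282.2, 172.5], [281.9, 218.9], [266.9, 218.9], [266.6, 172.5]], [[282.7, 77.6], [282.4, 131.5], [266.3, 131.5], [265.9, 77.6]]]
```

View pics/w1.png

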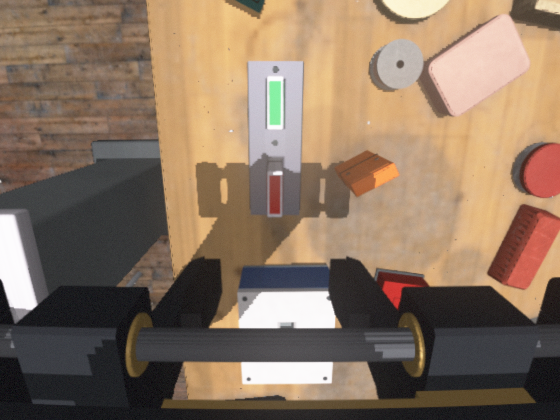

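The wrist picture shows the green top at (275,103) and the red top at (275,195), within a pixel or two of prediction. Descending on the red one.

carry_out(motion=[[0.01,0,0.2,0,0,0,0.1],[0.01,0,0.4,0,0,0,0.1],[0.01,0,0.55,0,0.005,0,0.1],[0.01,0,0.65,0,0.005,0,0.1],[0.01,0,0.72,0,0.005,0,0.1],[0.01,0,0.748,0,0.005,0,0.1],[0.01,0,0.748,0,0.005,0,0.1],[0.01,0,0.748,0,0.005,0,-1],[0.01,0,0.748,0,0.005,0,-1],[0.01,0,0.748,0,0.005,0,-1],[0.01,0,0.748,0,0.005,0,-1],[0.01,0,0.748,0,0.005,0,-1]], squeeze=25)

```text
t: 4.65
ee_pos: [0.4885, 0.2144, 0.0646]
ee_rot: [-0.001, 0.707, 0.707, 0.001]
ft_force: [0.1, -0.5, 3.3]
gripper_width: 0.0136
grasp_force: 25.0
```

```bash
python3 -c "
from h import *
s=robot.observe(); print(s['gripper_width'],s['grasp_force'],s['ft_force'],s['wrist_torque']); go(.4885,.21,.063,90)"
```

```text
0.013580447538611524 24.975156127475202 [ 0.08782612 -0.46758186  3.31442866] [-0.1018336  -0.09989134  0.00336289]
t 4.65 pos [0.4885 0.2144 0.0646] go [-0.018  0.     0.006] [ 0.001 -0.005  0.002]
```

carry_out(motion=[[0,0,-0.06,0,0,0,-1],[0,0,-0.14,0,0,0,-1],[0,0,-0.24,0,0,0,-1],[0,0,-0.38,0,0,0,-1],[0,0,-0.52,0,0,0,-1],[0,0,-0.64,0,0,0,-1],[0,0,-0.7,0,0,0,-1],[0,0,-0.7,0,0,0,-1]])

```text
t: 5.45
ee_pos: [0.4892, 0.2146, 0.2412]
ee_rot: [-0.0, 0.707, 0.707, 0.003]
ft_force: [-0.6, 0.7, -1.3]
gripper_width: 0.0139
grasp_force: 25.0
```

```bash
python3 -c "
from h import *
s=robot.observe(); print(s['gripper_width'],s['grasp_force'],s['ft_force'],s['wrist_torque']); go(.6449-.0007,.0322+.0045,.22,81)"
```

```text
0.013862988570030146 24.97425074223429 [-0.62990898  0.72720851 -1.30728725] [-0.01227821 -0.03597213 -0.01239184]
t 5.45 pos [0.4892 0.2146 0.2412] go [-0.712  0.619  0.084] [ 0.007 -0.009  0.301]
```

carry_out(motion=[[-0.1,0.08,0.0,0,0,0.05,-1],[-0.22,0.18,0.02,0,0,0.1,-1],[-0.36,0.3,0.04,0,0,0.15,-1],[-0.5,0.42,0.08,0,0,0.2,-1],[-0.6,0.52,0.08,0,0,0.25,-1],[-0.67,0.58,0.08,0,0,0.3,-1],[-0.71,0.62,0.08,0.007,-0.009,0.3,-1],[-0.71,0.62,0.08,0.007,-0.009,0.3,-1],[-0.71,0.62,0.08,0.007,-0.009,0.3,-1],[-0.71,0.62,0.08,0.007,-0.009,0.3,-1]])

```text
t: 6.45
ee_pos: [0.6422, 0.0381, 0.2182]
ee_rot: [-0.001, 0.759, 0.651, -0.003]
ft_force: [0.0, 1.0, -0.4]
gripper_width: 0.0136
grasp_force: 25.0
```

```bash
python3 - <<'E'
from h import *
p=camera_params("wrist"); im=cv2.cvtColor(snapshot("wrist"),cv2.COLOR_RGB2BGR)
print({k:np.round(v,4) for k,v in robot.observe().items() if k in("ee_pos","ft_force")})
go(.6449+.0007,.0322+.0045,.22,81)
c,s=np.cos(np.radians(-9)),np.sin(np.radians(-9))
q=[(.6449+c*a-s*b,.0322+s*a+c*b,.03) for a,b in((.0125,.0275),(.0125,-.0275),(-.0125,-.0275),(-.0125,.0275))]
print(proj(p,q).round(1).tolist())
S=robot.observe(); A=R.from_quat(S["ee_rot"],scalar_first=True)
print("housing lower end",proj(p,S["ee_pos"]+A.apply([(-.0045+a,b,.0596) for a,b in((.022,.007),(.022,-.007),(-.022,-.007),(-.022,.007))])).round(1).tolist())
cv2.imwrite("pics/w2.png",im)
E
```

```text
{'ee_pos': array([0.6424, 0.038 , 0.2185]), 'ft_force': array([ 0.4217,  0.3031, -0.7915])}
t 6.5 pos [0.6424 0.038  0.2185] go [-0.003  0.013 -0.006] [-0.009  0.004  0.006]
[[291.4, 166.5], [290.4, 218.2], [266.8, 218.0], [266.7, 166.4]]
housing lower end [[285.4, 207.8], [263.7, 207.8], [264.3, 269.3], [284.7, 269.4]]
```

View pics/w2.png

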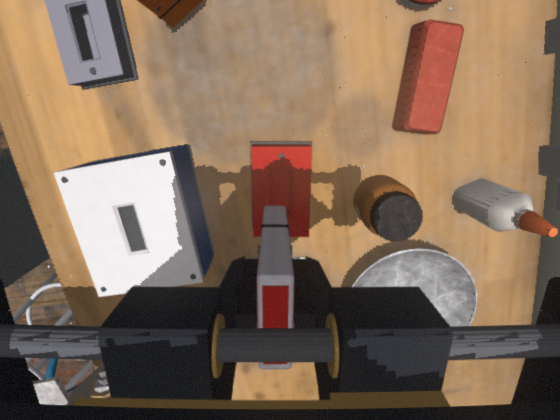

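```bash
python3 - <<'E'
from h import *
p=camera_params("wrist"); im=cv2.imread("pics/w2.png").astype(int)
b,g,r=im[...,0],im[...,1],im[...,2]
m=((r>2.2*g)&(r>60)).astype(np.uint8); m[245:]=0; m[:,:235]=0; m[:,325:]=0
for v in (150,160,170,180,190,200,210,225,232):
    u=np.flatnonzero(m[v]); print(v,u.min(),u.max(),im[v,[u.min()-2,u.min()-1,u.min(),u.max(),u.max()+1,u.max()+2]].tolist() if v in(160,225) else "")
for u in (256,262,300,306): 
    v=np.flatnonzero(m[:,u]); print("col",u,v.min(),v.max())
c,s=np.cos(np.radians(-9)),np.sin(np.radians(-9))
q=[(.6449+c*a-s*b,.0322+s*a+c*b,.03) for a,b in((.033,.051),(.033,-.051),(-.033,-.051),(-.033,.051))]
print(proj(p,q).round(1).tolist())
x=im[140:250,235:330].astype(np.uint8)
cv2.imwrite("pics/c2.png",cv2.resize(x,None,fx=5,fy=5,interpolation=cv2.INTER_CUBIC))
E
```

```text
150 252 310 
160 252 310 [[92, 116, 147], [72, 88, 157], [64, 72, 188], [58, 74, 197], [77, 110, 191], [94, 137, 189]]
170 254 281 
180 259 299 
190 253 307 
200 253 308 
210 253 308 
225 253 308 [[52, 78, 100], [49, 60, 84], [32, 36, 84], [27, 36, 97], [48, 63, 99], [52, 75, 100]]
232 254 307 
col 256 146 235
col 262 146 215
col 300 147 235
col 306 147 235
[[312.3, 143.0], [308.7, 238.8], [247.6, 238.4], [245.6, 142.6]]
```

View pics/c2.png

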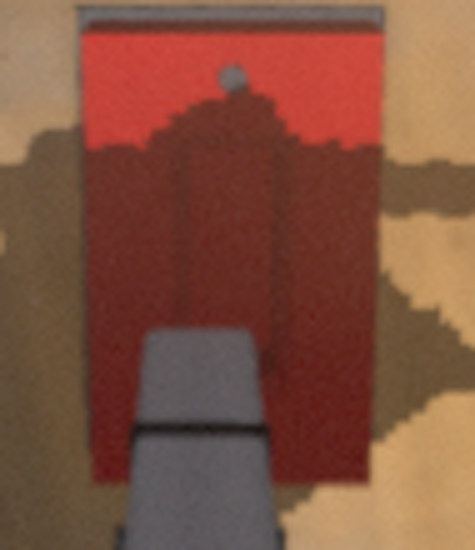

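The red nest centre shows at about (281,191), some 2.7 mm right of prediction. The held housing's lower end is at (264–285, 205), so it hangs straight.

```bash
python3 -c "
from h import *
go(.6475,.0351,.105,81)"
```

```text
t 6.5 pos [0.6424 0.038  0.2185] go [-0.007  0.024  0.454] [-0.009  0.004  0.006]
```

carry_out(motion=[[-0.007,0.024,0.1,-0.009,0.004,0.006,-1],[-0.007,0.024,0.2,-0.009,0.004,0.006,-1],[-0.007,0.024,0.3,-0.009,0.004,0.006,-1],[-0.007,0.024,0.39,-0.009,0.004,0.006,-1],[-0.007,0.024,0.45,-0.009,0.004,0.006,-1],[-0.007,0.024,0.45,-0.009,0.004,0.006,-1],[-0.007,0.024,0.45,-0.009,0.004,0.006,-1],[-0.007,0.024,0.45,-0.009,0.004,0.006,-1]])

```text
t: 7.3
ee_pos: [0.6496, 0.0342, 0.1076]
ee_rot: [0.001, 0.761, 0.649, 0.001]
ft_force: [0.5, 0.2, -0.1]
gripper_width: 0.0138
grasp_force: 25.0
```

```bash
python3 - <<'E'
from h import *
p=camera_params("wrist"); im=cv2.cvtColor(snapshot("wrist"),cv2.COLOR_RGB2BGR)
go(.6475,.0351,.105,81)
c,s=np.cos(np.radians(-9)),np.sin(np.radians(-9))
print(proj(p,[(.6476+c*a-s*b,.0318+s*a+c*b,.03) for a,b in((.0125,.0275),(.0125,-.0275),(-.0125,-.0275),(-.0125,.0275))]).round(1).tolist())
cv2.imwrite("pics/c3.png",cv2.resize(im[100:260,190:370],None,fx=4,fy=3.75,interpolation=cv2.INTER_CUBIC))
E
```

```text
t 7.35 pos [0.6495 0.0341 0.1077] go [ 0.003 -0.009  0.011] [ 0.007 -0.001 -0.004]
[[289.7, 190.0], [288.7, 262.4], [254.9, 262.4], [253.4, 190.0]]
```

View pics/c3.png

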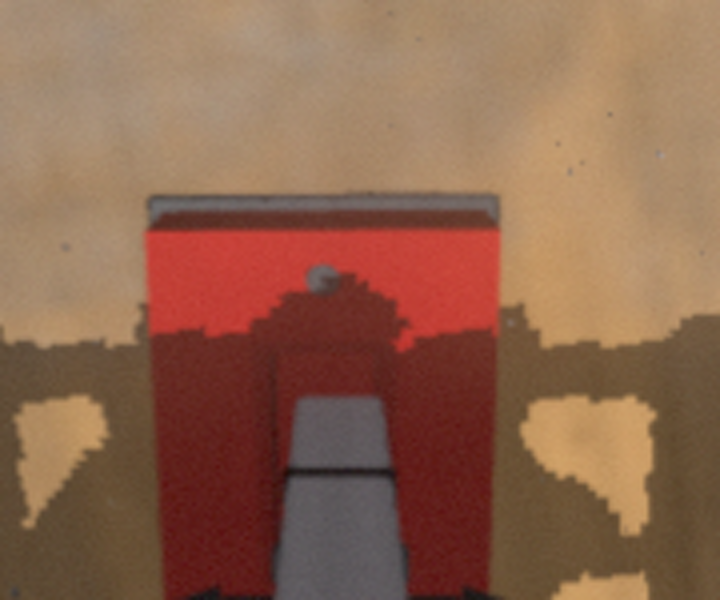

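The nest is centred at crop x≈325 and the housing's lower end at x≈340, y≈396. That is about 1.5 mm too far right once parallax is allowed for, so I'll correct that and insert.

carry_out(motion=[[0.002,-0.006,0.0,0.007,0,-0.004,-1],[0.002,-0.006,0.02,0.007,0,-0.004,-1],[0.002,-0.006,0.04,0.007,0,-0.004,-1],[0.002,-0.006,0.06,0.007,0,-0.004,-1],[0.002,-0.006,0.08,0.007,0,-0.004,-1],[0.002,-0.006,0.1,0.007,0,-0.004,-1],[0.002,-0.006,0.1,0.007,0,-0.004,-1]])

```text
t: 8.05
ee_pos: [0.6466, 0.0343, 0.0802]
ee_rot: [-0.001, 0.76, 0.649, -0.002]
ft_force: [-0.9, -0.4, -0.2]
gripper_width: 0.0136
grasp_force: 25.0
```

carry_out(motion=[[0,0.002,0.016,0,0,0,-1],[0,0.002,0.032,0,0,0,-1],[0,0.002,0.046,0,0,0,-1],[0,0.002,0.056,0,0,0,-1],[0,0.002,0.062,0,0,0,-1],[0,0.002,0.064,0,0,0,-1],[0,0.002,0.064,0,0,0,-1]])

```text
t: 8.75
ee_pos: [0.6477, 0.0343, 0.0653]
ee_rot: [-0.001, 0.76, 0.649, -0.001]
ft_force: [-0.7, -0.4, -1.1]
gripper_width: 0.0139
grasp_force: 25.0
```

```bash
python3 -c "
from h import *
s=robot.observe(); print(s['ft_force'],s['wrist_torque']); go(.6475,.0347,.0646,81)"
```

```text
[-0.7337178  -0.36297324 -1.05072229] [-0.03244696 -0.07446352  0.00837329]
t 8.75 pos [0.6477 0.0343 0.0653] go [ 0.001 -0.001  0.003] [-0.005  0.001 -0.   ]
```

carry_out(motion=[[0,0,0.003,0,0,0,-1],[0,0,0.006,0,0,0,-1],[0,0,0.009,0,0,0,-1],[0,0,0.009,0,0,0,-1],[0,0,0.009,0,0,0,-1]])

```text
t: 9.25
ee_pos: [0.6481, 0.0343, 0.0646]
ee_rot: [-0.0, 0.761, 0.649, -0.001]
ft_force: [-2.3, -1.1, 8.7]
gripper_width: 0.0133
grasp_force: 25.0
```

carry_out(motion=[[0,0,-0.006,0,0,0,-1],[0,0,-0.006,0,0,0,-0.2],[0,0,-0.006,0,0,0,-0.2],[0,0,-0.006,0,0,0,-0.2],[0,0,-0.006,0,0,0,-0.2],[0,0,-0.1,0,0,0,-0.2],[0,0,-0.25,0,0,0,-0.2],[0,0,-0.45,0,0,0,-0.2],[0,0,-0.65,0,0,0,-0.2],[0,0,-0.75,0,0,0,-0.2],[0,0,-0.75,0,0,0,-0.2]])

```text
t: 10.35
ee_pos: [0.6506, 0.0353, 0.2552]
ee_rot: [0.001, 0.761, 0.649, 0.003]
ft_force: [-0.5, 0.3, 0.3]
gripper_width: 0.0355
grasp_force: 0.0
```

```bash
python3 - <<'E'
from h import *
im=cv2.cvtColor(snapshot("top"),cv2.COLOR_RGB2BGR); sc=cv2.cvtColor(snapshot("scene"),cv2.COLOR_RGB2BGR)
z=lambda a,f:cv2.resize(a,None,fx=f,fy=f,interpolation=cv2.INTER_CUBIC)
cv2.imwrite("pics/c4.png",z(np.hstack([im[180:320,190:380],sc[180:320,190:400]]),2))
go(.4887,.2905,.26,90)
E
```

```text
t 10.45 pos [0.648  0.0341 0.2503] go [ 0.913 -0.79  -0.037] [-0.005  0.001 -0.3  ]
```

View pics/c4.png

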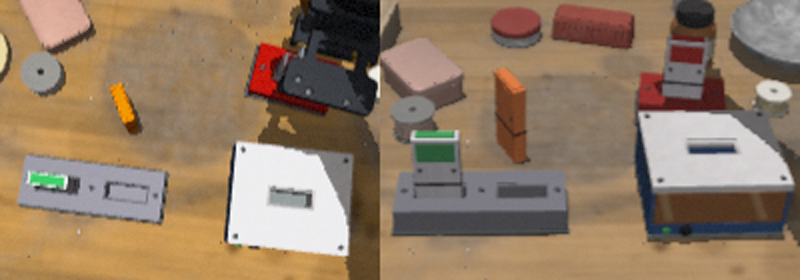

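The red housing stands upright in the nest, line just above the block (scene crop (685,85)). Now the green one.

carry_out(motion=[[0.23,-0.2,-0.03,0,0,-0.1,-0.1],[0.46,-0.4,-0.03,0,0,-0.2,-0.1],[0.69,-0.6,-0.03,0,0,-0.3,-0.1],[0.913,-0.79,-0.03,0,0,-0.3,-0.1],[0.913,-0.79,-0.03,0,0,-0.3,-0.1],[0.913,-0.79,-0.03,0,0,-0.3,-0.1],[0.913,-0.79,-0.03,0,0,-0.3,-0.1],[0.913,-0.79,-0.03,0,0,-0.3,-0.1],[0.913,-0.79,-0.03,0,0,-0.3,-0.1],[0.913,-0.79,-0.03,0,0,-0.3,-0.1]])

```text
t: 11.45
ee_pos: [0.4899, 0.2884, 0.2574]
ee_rot: [-0.001, 0.708, 0.706, -0.002]
ft_force: [0.8, 0.2, -0.0]
gripper_width: 0.0395
grasp_force: 0.0
```

```bash
python3 - <<'E'
from h import *
p=camera_params("wrist"); im=cv2.cvtColor(snapshot("wrist"),cv2.COLOR_RGB2BGR)
go(.4887,.291,.064,90)
b,g,r=[im[...,i].astype(int) for i in range(3)]
m=((g>1.4*r)&(g>1.25*b)&(g>50)).astype(np.uint8); n,l,st,c=cv2.connectedComponentsWithStats(m)
for i in range(1,n):
    if st[i,4]>60: print(st[i],c[i].round(1))
print(proj(p,[(.4887+a,.291+b,.1) for a,b in((.007,.022),(.007,-.022),(-.007,-.022),(-.007,.022))]).round(1).tolist())
cv2.imwrite("pics/w5.png",im)
E
```

```text
t 11.5 pos [0.4899 0.2886 0.2577] go [ 0.011 -0.002  0.775] [-0.006  0.003 -0.007]
[270 185   9  25 197] [274.  198.5]
[[281.2, 169.3], [281.0, 214.9], [266.4, 214.9], [265.9, 169.3]]
```

carry_out(motion=[[0.01,-0.001,0.2,0,0,0,-0.1],[0.01,-0.001,0.38,-0.004,0.003,-0.003,-0.1],[0.01,-0.001,0.54,-0.004,0.003,-0.003,-0.1],[0.01,-0.001,0.66,-0.004,0.003,-0.003,-0.1],[0.01,-0.001,0.74,-0.004,0.003,-0.003,-0.1],[0.01,-0.001,0.77,-0.004,0.003,-0.003,-0.1],[0.01,-0.001,0.77,-0.004,0.003,-0.003,-0.1],[0.01,-0.001,0.77,-0.004,0.003,-0.003,-1],[0.01,-0.001,0.77,-0.004,0.003,-0.003,-1],[0.01,-0.001,0.77,-0.004,0.003,-0.003,-1],[0.01,-0.001,0.77,-0.004,0.003,-0.003,-1]], squeeze=30)

```text
t: 12.6
ee_pos: [0.4886, 0.2935, 0.0668]
ee_rot: [-0.001, 0.707, 0.708, 0.001]
ft_force: [-0.2, -1.5, 3.7]
gripper_width: 0.0137
grasp_force: 30.0
```

```bash
python3 -c "
from h import *
go(.4887,.291,.064,90)
go(.4887,.291,.25,90)"
```

```text
t 12.6 pos [0.4886 0.2935 0.0668] go [-0.01   0.     0.011] [ 0.002 -0.005  0.003]
t 12.6 pos [0.4886 0.2935 0.0668] go [-0.008  0.001 -0.733] [ 0.002 -0.005  0.003]
```

carry_out(motion=[[0,0,-0.06,0,0,0,-1],[0,0,-0.14,0,0,0,-1],[0,0,-0.24,0,0,0,-1],[0,0,-0.38,0,0,0,-1],[0,0,-0.5,0,0,0,-1],[0,0,-0.6,0,0,0,-1],[0,0,-0.64,0,0,0,-1],[0,0,-0.64,0,0,0,-1]])

```text
t: 13.4
ee_pos: [0.4887, 0.2933, 0.227]
ee_rot: [-0.0, 0.707, 0.708, 0.002]
ft_force: [-0.7, 0.6, -1.8]
gripper_width: 0.0139
grasp_force: 30.0
```

carry_out(motion=[[-0.06,0,0,0,0,0,-1],[-0.16,0.01,0,0,0,0,-1],[-0.28,0.02,0,0,0,0,-1],[-0.42,0.03,0,0,0,0,-1],[-0.56,0.04,0,0,0,0,-1],[-0.7,0.05,0,0,0,0,-1],[-0.82,0.06,0,0,0,0,-1],[-0.92,0.06,0,0,0,0,-1],[-0.98,0.06,0,0,0,0,-1],[-1,0.06,0,0,0,0,-1],[-1,0.06,0,0,0,0,-1]])

```text
t: 14.5
ee_pos: [0.5027, 0.0416, 0.2245]
ee_rot: [-0.001, 0.707, 0.707, -0.001]
ft_force: [-0.8, -0.2, -0.8]
gripper_width: 0.0133
grasp_force: 30.0
```

```bash
python3 -c "
from h import *
s=robot.observe(); print(s['ft_force'],s['gripper_width']); go(.504,.032,.18,91)"
```

```text
[-0.83647986 -0.19853403 -0.79461043] 0.013312209406181092
t 14.5 pos [0.5027 0.0416 0.2245] go [-0.038  0.006  0.178] [-0.006 -0.002 -0.034]
```

carry_out(motion=[[-0.02,0.005,0.05,0,0,0,-1],[-0.038,0.005,0.1,0,0,-0.034,-1],[-0.038,0.005,0.15,-0.003,0,-0.034,-1],[-0.038,0.005,0.178,-0.003,0,-0.034,-1],[-0.038,0.005,0.178,-0.003,0,-0.034,-1],[-0.038,0.005,0.178,-0.003,0,-0.034,-1]])

```text
t: 15.1
ee_pos: [0.5048, 0.034, 0.1808]
ee_rot: [-0.0, 0.7, 0.714, 0.001]
ft_force: [-0.2, -0.5, -0.6]
gripper_width: 0.0136
grasp_force: 30.0
```

```bash
python3 - <<'E'
from h import *
p=camera_params("wrist"); im=cv2.cvtColor(snapshot("wrist"),cv2.COLOR_RGB2BGR)
go(.504,.032,.18,91)
c,s=np.cos(np.radians(1)),np.sin(np.radians(1))
for hx,hy in ((.055,.065),(.011,.026)):
    print(proj(p,[(.503+c*a-s*b,.0293+s*a+c*b,.072) for a,b in((hx,hy),(hx,-hy),(-hx,-hy),(-hx,hy))]).round(1).tolist())
S=robot.observe(); A=R.from_quat(S["ee_rot"],scalar_first=True)
print("lower end",proj(p,S["ee_pos"]+A.apply([(-.0025+a,b,.0618) for a,b in((.022,.007),(.022,-.007))])).round(1).tolist())
cv2.imwrite("pics/w6.png",im); cv2.imwrite("pics/c6.png",cv2.resize(im[120:320,170:370],None,fx=3,fy=3,interpolation=cv2.INTER_CUBIC))
E
```

```text
t 15.15 pos [0.505  0.0339 0.1811] go [-0.008 -0.004  0.004] [ 0.003 -0.004  0.005]
[[345.1, 134.6], [335.0, 288.0], [208.3, 287.6], [198.7, 134.0]]
[[285.9, 185.1], [285.0, 246.5], [258.5, 246.4], [257.8, 185.0]]
lower end [[285.3, 203.8], [263.7, 203.8]]
```

View pics/c6.png

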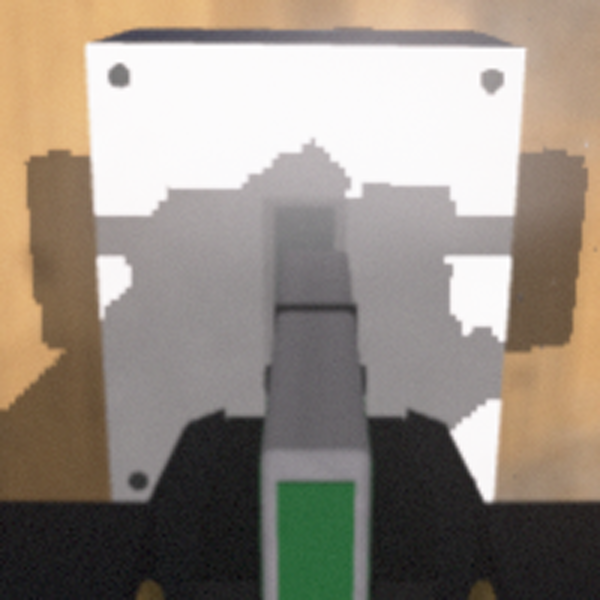

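The cover's far corners are at (199,134) and (345,136), matching prediction. The slot is centred at u≈272 with the housing's lower end at v≈203.5. I'll measure the edges more finely.

```bash
python3 - <<'E'
from h import *
p=camera_params("wrist"); im=cv2.cvtColor(cv2.imread("pics/w6.png"),cv2.COLOR_BGR2GRAY).astype(float)
for a,b in((192,200),(208,216),(226,234)):
    print(a,b,"u252..296",im[a:b,252:297].mean(0).round().astype(int).tolist())
print("col u268-278, v180..212",im[180:212,268:279].mean(1).round().astype(int).tolist())
S=robot.observe(); A=R.from_quat(S["ee_rot"],scalar_first=True)
for h in (.0618,.055,.05,.03,.02,.01): # +x face, distance below tcp
    print(h,proj(p,S["ee_pos"]+A.apply([(-.0025+.022,-.007,h),(-.0025+.022,.007,h)])).round(1).tolist())
c,s=np.cos(np.radians(.6)),np.sin(np.radians(.6))
for hx,hy in ((.011,.026),(.008,.023)):
    print(proj(p,[(.503+c*a-s*b,.0293+s*a+c*b,.072 if hx>.01 else .069) for a,b in((-hx,hy),(hx,hy),(hx,0),(-hx,0))]).round(1).tolist())
E
```

```text
192 200 u252..296 [162, 162, 162, 162, 161, 156, 151, 149, 147, 139, 131, 130, 130, 130, 130, 130, 130, 130, 131, 130, 130, 129, 130, 130, 131, 130, 131, 131, 132, 139, 147, 150, 150, 157, 163, 165, 163, 164, 165, 165, 164, 166, 164, 165, 164]
208 216 u252..296 [148, 148, 148, 148, 148, 142, 134, 132, 130, 120, 110, 108, 110, 112, 114, 114, 114, 115, 114, 113, 112, 112, 112, 112, 113, 112, 113, 114, 114, 115, 115, 113, 113, 112, 124, 143, 151, 152, 150, 150, 150, 151, 150, 150, 151]
226 234 u252..296 [144, 145, 144, 144, 144, 141, 134, 129, 123, 102, 95, 100, 103, 105, 104, 104, 104, 104, 103, 102, 101, 101, 101, 102, 101, 103, 103, 104, 105, 104, 106, 105, 105, 102, 101, 98, 97, 126, 144, 145, 147, 147, 146, 146, 146]
col u268-278, v180..212 [177, 175, 175, 174, 172, 168, 164, 158, 151, 142, 138, 137, 135, 133, 132, 132, 130, 128, 126, 126, 124, 122, 121, 122, 123, 121, 120, 119, 117, 116, 115, 114]
0.0618 [[263.3, 203.6], [284.8, 203.6]]
0.055 [[262.9, 206.5], [285.1, 206.6]]
0.05 [[262.6, 208.8], [285.4, 208.9]]
0.03 [[261.4, 219.2], [286.5, 219.3]]
0.02 [[260.7, 225.3], [287.1, 225.3]]
0.01 [[259.9, 232.0], [287.8, 232.0]]
[[257.6, 184.8], [285.7, 185.1], [285.0, 216.6], [257.7, 216.3]]
[[261.6, 187.7], [281.7, 187.9], [281.2, 215.4], [261.6, 215.2]]
```

carry_out(motion=[[-0.006,-0.005,0.03,0,0,0.018,-1],[-0.013,-0.011,0.06,0.003,-0.004,0.018,-1],[-0.013,-0.011,0.09,0.003,-0.004,0.018,-1],[-0.013,-0.011,0.12,0.003,-0.004,0.018,-1],[-0.013,-0.011,0.14,0.003,-0.004,0.018,-1],[-0.013,-0.011,0.14,0.003,-0.004,0.018,-1],[-0.013,-0.011,0.14,0.003,-0.004,0.018,-1]])

```text
t: 15.85
ee_pos: [0.5022, 0.0304, 0.1459]
ee_rot: [-0.0, 0.704, 0.711, -0.0]
ft_force: [0.4, 0.3, -1.1]
gripper_width: 0.0133
grasp_force: 30.0
```

```bash
python3 - <<'E'
from h import *
p=camera_params("wrist"); im=cv2.cvtColor(snapshot("wrist"),cv2.COLOR_RGB2BGR); g=cv2.cvtColor(im,cv2.COLOR_BGR2GRAY).astype(float)
cv2.imwrite("pics/w7.png",im); cv2.imwrite("pics/c7.png",cv2.resize(im[120:320,170:370],None,fx=3,fy=3,interpolation=cv2.INTER_CUBIC))
go(.5023,.0307,.142,90.6)
S=robot.observe(); A=R.from_quat(S["ee_rot"],scalar_first=True); T=lambda q:proj(p,S["ee_pos"]+A.apply(q)).round(1).tolist()
print("end",T([(.02,-.0066,.0618),(.02,.0074,.0618)]),"line",T([(.02,-.0066,.0218),(.02,.0074,.0218)]))
c,s=np.cos(np.radians(.6)),np.sin(np.radians(.6))
for hx,hy,z in ((.055,.065,.072),(.011,.026,.072),(.008,.023,.069)):
    print(proj(p,[(.5027+c*a-s*b,.0287+s*a+c*b,z) for a,b in((-hx,hy),(hx,hy),(hx,0),(-hx,0))]).round(1).tolist())
E
```

```text
t 15.9 pos [0.5023 0.0304 0.1461] go [ 0.001 -0.     0.016] [-0.     0.001 -0.001]
end [[264.1, 202.9], [285.7, 202.9]] line [[261.8, 223.3], [288.0, 223.4]]
[[190.1, 133.4], [359.8, 133.6], [352.9, 227.9], [196.8, 227.7]]
[[258.7, 191.9], [291.1, 191.9], [290.5, 227.9], [259.2, 227.9]]
[[263.3, 195.1], [286.5, 195.1], [286.1, 226.4], [263.6, 226.4]]
```

View pics/c7.png

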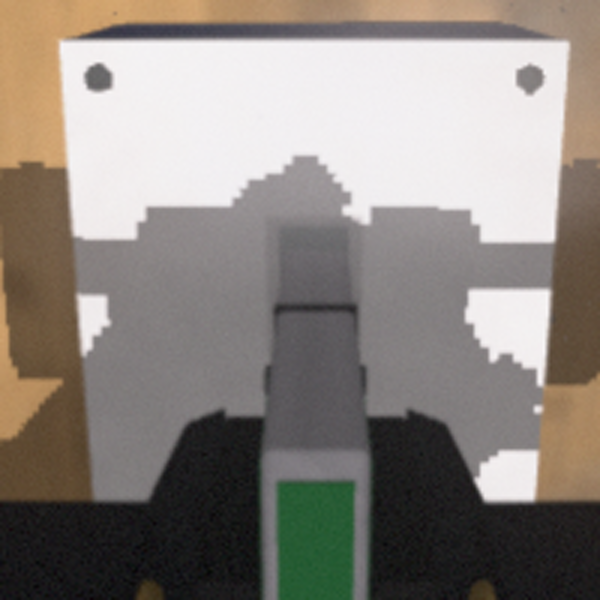

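The slot mouth spans (259–291) with its far edge at v≈192. The housing's line is at (262–289, 222), laterally centred on the slot, so I'm lowering it.

carry_out(motion=[[0,-0.001,0.015,0,0,0,-1],[0,-0.001,0.03,0,0,0,-1],[0,-0.001,0.045,0,0,0,-1],[0,-0.001,0.06,0,0,0,-1],[0,-0.001,0.07,0,0,0,-1],[0,-0.001,0.07,0,0,0,-1],[0,-0.001,0.07,0,0,0,-1]])

```text
t: 16.6
ee_pos: [0.5019, 0.0303, 0.1284]
ee_rot: [-0.0, 0.704, 0.711, -0.0]
ft_force: [0.2, 0.5, -0.8]
gripper_width: 0.0139
grasp_force: 30.0
```

```bash
python3 -c "
from h import *
s=robot.observe(); print(s['ft_force'],s['wrist_torque']); go(.5023,.0307,.0938,90.6)"
```

```text
[ 0.16992181  0.53668792 -0.78432548] [-0.01240467 -0.12405481  0.02579302]
t 16.6 pos [0.5019 0.0303 0.1284] go [0.002 0.002 0.138] [-0.001  0.001 -0.001]
```

carry_out(motion=[[0,0,0.015,0,0,0,-1],[0,0,0.03,0,0,0,-1],[0,0,0.045,0,0,0,-1],[0,0,0.06,0,0,0,-1],[0,0,0.075,0,0,0,-1],[0,0,0.08,0,0,0,-1],[0,0,0.08,0,0,0,-1],[0,0,0.08,0,0,0,-1]])

```text
t: 17.4
ee_pos: [0.5019, 0.0303, 0.1085]
ee_rot: [0.0, 0.704, 0.711, -0.0]
ft_force: [0.6, -0.9, -0.4]
gripper_width: 0.0137
grasp_force: 30.0
```

```bash
python3 - <<'E'
from h import *
s=robot.observe(); print(s['ft_force'],s['wrist_torque']); go(.5023,.0307,.0938,90.6)
W=cv2.cvtColor(snapshot("wrist"),cv2.COLOR_RGB2GRAY).astype(float); p=camera_params("scene"); im=snapshot("scene"); g=cv2.cvtColor(im,cv2.COLOR_RGB2GRAY).astype(float)
cv2.imwrite("pics/s8.png",im[...,::-1]); cv2.imwrite("pics/w8.png",W)
pw=camera_params("wrist")
zs=[.072+.004*i for i in range(-2,8)]
print("scene front",proj(p,[(.4957,.029,z) for z in zs]).round(1).tolist())
print("cover front/back edge",proj(p,[(.4477,.029,.072),(.5577,.029,.072),(.4917,.029,.072)]).round(1).tolist())
u=int(round(proj(p,[(.4957,.029,.08)])[0,0]))
print("scene col",u,"v215..300",g[215:300,u-4:u+5].mean(1).round().astype(int).tolist())
print("wrist front",proj(pw,[(.5027,.0307-.002+.022,z) for z in zs]).round(1).tolist())
print("wrist col v180..270",W[180:270,270:281].mean(1).round().astype(int).tolist())
E
```

```text
[ 0.64274149 -0.88871141 -0.38220987] [ 0.0101474  -0.09674296 -0.04030224]
t 17.4 pos [0.5019 0.0303 0.1085] go [0.002 0.001 0.059] [-0.001  0.001 -0.001]
scene front [[355.3, 257.7], [355.5, 256.1], [355.8, 254.5], [356.0, 252.9], [356.3, 251.3], [356.5, 249.7], [356.8, 248.1], [357.1, 246.5], [357.3, 244.8], [357.6, 243.2]]
cover front/back edge [[360.6, 271.9], [350.2, 234.5], [356.2, 255.9]]
scene col 356 v215..300 [54, 51, 56, 53, 49, 46, 43, 38, 35, 34, 34, 37, 37, 35, 32, 33, 37, 42, 44, 43, 36, 34, 34, 33, 35, 47, 49, 47, 77, 113, 123, 122, 122, 105, 60, 105, 123, 122, 122, 123, 122, 119, 109, 106, 106, 107, 106, 106, 106, 106, 106, 107, 107, 106, 106, 151, 163, 157, 133, 120, 120, 85, 62, 63, 64, 62, 63, 63, 62, 63, 63, 63, 63, 63, 63, 64, 57, 52, 50, 50, 50, 61, 81, 74, 72]
wrist front [[275.5, 210.0], [275.5, 212.0], [275.6, 214.1], [275.6, 216.2], [275.6, 218.5], [275.6, 220.8], [275.6, 223.3], [275.6, 225.8], [275.6, 228.5], [275.7, 231.3]]
wrist col v180..270 [238, 237, 237, 232, 215, 212, 206, 190, 188, 187, 178, 157, 154, 152, 146, 145, 144, 143, 141, 141, 143, 147, 150, 148, 138, 135, 132, 128, 120, 118, 114, 107, 100, 99, 98, 97, 97, 95, 95, 94, 88, 69, 50, 61, 82, 90, 91, 91, 90, 89, 90, 90, 89, 89, 89, 88, 89, 88, 87, 88, 88, 88, 87, 87, 88, 88, 87, 87, 86, 87, 87, 86, 88, 87, 86, 87, 85, 88, 86, 85, 86, 86, 86, 87, 86, 86, 86, 86, 87, 94][ WARN:0@2.199] global loadsave.cpp:1063 imwrite_ Unsupported depth image for selected encoder is fallbacked to CV_8U.
```

carry_out(motion=[[0.001,0,0.012,0,0,0,-1],[0.001,0.001,0.024,0,0,0,-1],[0.001,0.001,0.036,0,0,0,-1],[0.001,0.001,0.048,0,0,0,-1],[0.001,0.001,0.058,0,0,0,-1],[0.001,0.001,0.058,0,0,0,-1],[0.001,0.001,0.058,0,0,0,-1],[0.001,0.001,0.058,0,0,0,-1]])

```text
t: 18.3
ee_pos: [0.5022, 0.0305, 0.094]
ee_rot: [0.0, 0.704, 0.711, -0.0]
ft_force: [-0.2, 0.2, -1.5]
gripper_width: 0.0138
grasp_force: 30.0
```

```bash
python3 - <<'E'
from h import *
s=robot.observe(); print(s['ft_force'],s['wrist_torque']); go(.5023,.0307,.0938,90.6)
W=cv2.cvtColor(snapshot("wrist"),cv2.COLOR_RGB2GRAY).astype(float); pw=camera_params("wrist"); p=camera_params("scene"); g=cv2.cvtColor(snapshot("scene"),cv2.COLOR_RGB2GRAY).astype(float)
zs=[.066,.069,.072,.075]
print("scene front",proj(p,[(.4957,.029,z) for z in zs]).round(1).tolist(),"mouth near",proj(p,[(.4917,.029,.072)]).round(1))
print("scene col v235..280",g[235:280,352:361].mean(1).round().astype(int).tolist())
print("wrist front",proj(pw,[(.5027,.0507,z) for z in zs]).round(1).tolist(),"mouth far; cover far",proj(pw,[(.5027,.0287+.026,.072),(.5027,.0937,.072),(.5027+.04,.0937,.072)]).round(1).tolist())
print("wrist col v180..240",W[180:240,270:281].mean(1).round().astype(int).tolist())
print("wrist cover far v100..130",W[85:135,305:312].mean(1).round().astype(int).tolist())
S=robot.observe();print(S['ft_force'],S['ee_pos'])
E
```

```text
[-0.19082991  0.23342079 -1.47122889] [ 0.00199505 -0.09089297  0.01181914]
t 18.3 pos [0.5022 0.0305 0.094 ] go [0.001 0.    0.001] [-0.001  0.001 -0.001]
scene front [[355.4, 256.9], [355.6, 255.7], [355.8, 254.5], [356.0, 253.3]] mouth near [[356.2 255.9]]
scene col v235..280 [33, 32, 34, 36, 44, 46, 44, 35, 34, 33, 33, 35, 37, 39, 76, 114, 124, 123, 123, 92, 58, 105, 111, 106, 107, 107, 107, 107, 107, 108, 107, 107, 107, 106, 106, 162, 177, 168, 137, 121, 121, 84, 62, 64, 64]
wrist front [[275.2, 219.2], [275.2, 221.0], [275.2, 222.8], [275.2, 224.7]] mouth far; cover far [[275.3, 215.7], [276.2, 141.1], [356.4, 142.2]]
wrist col v180..240 [238, 239, 238, 238, 238, 238, 238, 238, 238, 234, 223, 221, 220, 212, 191, 188, 186, 177, 157, 155, 154, 144, 141, 142, 149, 155, 153, 148, 137, 134, 134, 133, 131, 131, 129, 124, 117, 114, 111, 104, 90, 71, 54, 63, 84, 92, 93, 92, 92, 91, 91, 91, 90, 90, 90, 90, 90, 90, 89, 89]
wrist cover far v100..130 [155, 155, 155, 155, 155, 155, 157, 155, 157, 156, 156, 157, 155, 156, 157, 156, 157, 157, 156, 158, 158, 158, 159, 159, 159, 160, 161, 162, 162, 163, 162, 162, 165, 164, 165, 166, 166, 167, 167, 167, 168, 168, 169, 169, 169, 162, 126, 114, 107, 106]
[ 0.76715477  0.98187366 -1.06768022] [0.50221341 0.03051573 0.09408164]
```

The line is within about 1 mm of the cover top on all three estimates. The wrist force is only the housing's weight, so it hangs free. Handing in.

```bash
python3 -c "
from station import job
print(job.job_done())"
```

```text
the job is handed in; nothing more can be done
None
```

Job handed in, result not reported: the red-tagged housing is seated and released in the reject nest, and the green-tagged one is held upright in the slot with its line about level with the cover (within roughly 1 mm) and no jamming force.

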